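Index the crucible carousel and set its rim brake

TASK

Turn the crucible carousel by the steel pegs along its rim, without touching the crucibles it carries, until the engraved line at its edge faces the tip of the fixed pointer, and let it come to rest there. Then push the brake slide fully home against the rim by its black post, leaving the line at the pointer, and do not shift anything else on the table.

Things in the scene. Friction and masses are not known exactly. Their poses are not given: they have to be found in the camera images.
- station: Grey base plate of the carousel, fixed, 300 mm along its x and 420 mm along its y, 12 mm thick. Origin: on the table surface below the carousel's axle (the plate spans y -225 to +195 mm). z up. The pointer stands on the +y side of the axle, the brake on the -y side. Position and yaw vary.
- carousel (a joint): Angle (rad) of the carousel about its upright axle, counter-clockwise positive seen from above; the line faces the pointer at 0 and at 2 pi (about 6.28). It turns both ways without end stop; bearing friction (about 2 N at a peg) stops it as soon as it is no longer pushed.
- axle (a point): Centre of the carousel's top face, on the axle, 58 mm above the table. The carousel is an aluminium disc of 115 mm radius. Six upright round steel pegs, 16 mm in diameter, stand at 100 mm from the axle, from the disc's top up to 91 mm above the table; seen from the axle they are 30, 90, 150, 210, 270 and 330 degrees round from the engraved line. The hub is 28 mm wide, 78 mm high.
- mark (a point): Outer end of the engraved line: a dark radial groove 5 mm wide and 40 mm long in the disc's top, reaching the edge midway between two pegs. The point is 113 mm from the axle, 58 mm above the table. The line points out from the only empty one of the six nests.
- pointer_tip (a point): Tip of the fixed steel pointer, a cone 34 mm long lying level and pointing at the axle, 56 mm above the table and 122 mm from the axle (7 mm outside the disc's edge), straight out along the station's +y. Its square post, 68 mm high, begins 155 mm from the axle.
- crucibles: The five white porcelain crucibles held in the carousel's nests, some with lids, each 37 to 39 mm wide, standing up to 96 mm above the table. They turn with the disc, within 68 mm of the axle; do not touch them. Origin: on the axle at table height.
- brake (a joint): Travel (m) of the brake slide along the station's +y, towards the axle: 0 is off, 0.030 is fully home at its end stop, where the rubber shoe is at the disc's edge. It takes about 3 N and stays where it is left. The shoe does not move the carousel.
- brake_post (a point): Point on the middle line of the black upright post on the brake slide, 80 mm above the table. The post is 18 mm in diameter, from 44 to 97 mm above the table; with the brake off it is 191 mm from the axle, straight out along the station's -y. The slide block below it, 36 mm wide and 44 mm high, reaches 21 mm further out than the post's middle line.
- spare_crucible: Bystander: white covered crucible 53 mm wide, 49 mm high, on the base plate. Origin under its centre.
- beaker: Bystander: glass beaker, 66 mm wide, 85 mm high. Origin under its centre.
- reagent_jar: Bystander: amber jar, 64 mm wide, 95 mm high. Origin under its centre.
- adapter: Bystander: black power adapter block, 75 x 52 x 42 mm high. Origin under its centre.
- weigh_dish: Bystander: shallow steel dish, 90 mm wide, 22 mm high. Origin under its centre.
- spatula: Bystander: spatula with wooden handle, 180 mm long, lying flat.
- mortar_pestle: Bystander: white porcelain pestle standing on its thick end, 32 mm wide, 88 mm high, on the base plate. Origin under its centre.

How it is judged:
By the outcome, as a careful person would: the job done as asked, in the order asked, and still so for the second after the job is handed in, with the robot touching nothing.
It also fails if it takes over 48 s, if anything falls off the work surface, if the arm or the gripper's body presses on something with over 40 N, if the wrist force passes 120 N, or if a joint passes its speed limit or range.

ROBOT

A 6-joint arm with a two-finger parallel gripper is mounted at the origin on the work surface. World frame = base frame: x ahead of the robot, y to its left, z up, the work surface at z = 0. Lengths are in m, angles in rad, forces in N, time in s.
With the tool pointing down it reaches from about 0.25 to 0.725 m from the base axis. Payload 4 kg.
Tool frame: the origin (TCP) lies where the fingers leave the gripper's body, on its centre line; the fingertips stand 73 mm ahead of it and the grasp point (between the pads) lies 54 mm ahead of it (bot.tips_ahead is the z of the fingertips in the tool frame, in m); z points along the fingers, y is the direction in which the jaws open and shut (so a half turn about z gives the same grasp; the last joint's range is limited). The gripper opens to 85 mm and grips with 20 to 120 N. Pads are 22 mm wide; open, the fingers measure 114 mm over their backs; the gripper's body (76 mm by 85 mm) begins 54 mm behind the grasp point. The pads swing forward as they close: fully open they stand 13 mm farther back than shut.
Start: joints at [1.23, 0.241, 0.005, 1.335, 0, 1.571], TCP at [0.167, 0.471, 0.304] pointing down, gripper open.
Joint ranges: [-2.72, 2.72], [-1.05, 1.87], [-1.09, 1.28], [-1.99, 2.15], [-1.42, 1.44], [-3.14, 3.14]. Speed limits (rad/s): [2.79, 2.79, 3.14, 3.14, 3.14, 3.14].

INTERFACE

Orientations are given as a unit quaternion [x, y, z, w].
In Python, from workcell import readout, camera, get_calibration, order, bot gives the robot as it stands.
- The arm moves only by the tool send_rows, never from a script. Its argument "moves" is a list of rows, each a list of 3 entries, a list of its own where there are three numbers: the shift along the tool's x, y, z in mm, then the turn, a rotation vector about the tool's x, y, z in rad, then the finger opening in mm, from 0 to 85.4. In form: [[[dx, dy, dz], [ax, ay, az], grip], ...]. A call has 1 to 12 rows; each row is the pose to reach, as a shift and turn from the pose measured when the call began, along the tool's axes at that moment; what a row does not reach only later rows make up. A row lasts 1/12 s, in which the tool goes at most 41.7 mm and 7.16 degrees, less where a joint would pass 70% of its speed; a pose out of reach is approached as far as the arm can. A call with a gripper value outside its range is refused whole. The fingers move at their own pace and stop on an object; the grip force is fixed at half the most. Time passes only in rows, so rows that repeat a pose let the fingers close. It gives the time, the measured TCP pose, the force and the opening at its end, in the units of the state.
- readout.get_obs(): the state, without advancing time (a new reading comes with each control period).
- camera(name): name is "scene" or "top"; returns the picture (384x512x3 uint8, red, green, blue); there is no depth.
- get_calibration(name): a dict with "fx", "fy", "cx", "cy" (pixels), "k1" (the pictures are not rectified: a ray, as slopes to the right and down, at radius r is drawn at 1 + k1 r^2 times it, then the intrinsics apply), "R" (3x3) and "t" (3): a world point X has camera coordinates R X + t. Camera axes: x right, y down, z forward; pixel columns grow to the right and rows downward; lengths in m; the calibration is good to about 2 mm. A picture is of the moment at which its call begins. get_calibration takes no time and is no camera call.
- order.job_done(): hands the job in, once; it reports no verdict.
The state is a dict: "clock": time; "joint_pos": joint angles; "joint_vel": joint speeds; "tau": joint torques, N m; "eef_pos": TCP position; "tool_rot": TCP orientation; "ft_force": force on the tool from outside, world axes, zero at the start; "ft_torque": the same for the moment, N m; "grip_width": finger opening in m.
Only numpy, scipy, OpenCV 4.12 (cv2) and the standard library are available. Lean on these libraries where they do the work, as an engineer would, in place of code of your own. Each camera call takes 0.05 s, during which the arm holds its last target. There are 200 camera calls.

## Working session

There is one attempt and no reset: what is moved stays moved. The work goes in short steps, Python scripts to look and compute and a tool call to move; the robot and the scene stay as the last step left them, time stands still between calls to the robot, and variables do not carry over. Pictures are saved under pics/ and viewed, about 8 in all and at most 12, crops included, and the job is handed in when it is done.

Besides the shell and the picture viewer there is one more tool, called after "Request:" as a command line: name --argument value ..., lists and objects as JSON in quotes. send_rows: Moves the arm, as the interface text tells. Its arguments: {"type":"object","properties":{"moves":{"type":"array","items":{"type":"array"}}},"required":["moves"]}

```bash
mkdir -p pics; ls
python3 - <<'E'
from workcell import readout, camera, get_calibration, order, bot
import cv2
o=readout.get_obs(); print({k:o[k] for k in ('clock','eef_pos','tool_rot','joint_pos','grip_width')})
for n in ("scene","top"):
    c=get_calibration(n); print(n,c)
    cv2.imwrite(f"pics/{n}0.png",cv2.resize(camera(n)[:,:,::-1],(800,600),interpolation=cv2.INTER_CUBIC))
E
```

```text
pics
{'clock': 0.0, 'eef_pos': array([0.16698798, 0.47079574, 0.30301985]), 'tool_rot': array([ 1.69604044e-01,  9.85511748e-01, -1.01493047e-03, -1.79709104e-04]), 'joint_pos': array([1.22994214e+00, 2.41417064e-01, 3.74807593e-03, 1.33518875e+00,
       9.94186293e-06, 1.57079807e+00]), 'grip_width': 0.08556309981763582}
scene {'fx': 384.48139998258824, 'fy': 384.48139998258824, 'cx': 250.772308348264, 'cy': 188.15731774540475, 'k1': -0.031060272271312073, 'R': array([[-0.49826365,  0.86685903,  0.01699302],
       [ 0.53135984,  0.3207913 , -0.78405973],
       [-0.68512047, -0.38163905, -0.62045272]]), 't': array([ 0.25543737, -0.22641541,  1.41182518])}
top {'fx': 350.1865891682285, 'fy': 350.1865891682285, 'cx': 256.6596638317704, 'cy': 197.65255773789016, 'k1': -0.03874220449245505, 'R': array([[-0.01951906, -0.99940398, -0.02847267],
       [-0.99654113,  0.02174815, -0.08020466],
       [ 0.08077608,  0.02680866, -0.99637168]]), 't': array([0.05374459, 0.55232404, 1.06453514])}
```

View pics/top0.png

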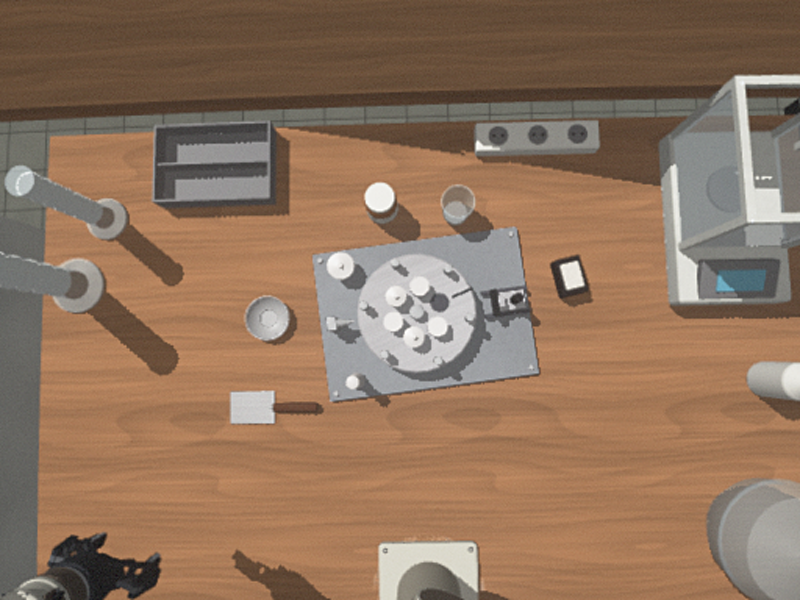

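View pics/scene0.png

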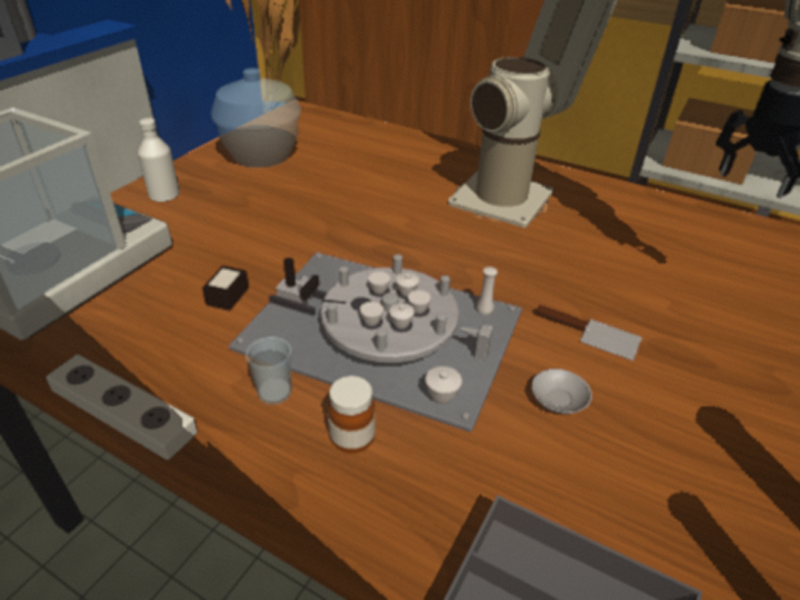

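The top view has the axle near (417,312). The pointer is at its left (335,323), the brake on the right (518,298), and the engraved line points right, at about (475,290). I'll enlarge that area next.

```bash
cat > h.py <<'E'
from workcell import readout, camera, get_calibration, order, bot
import cv2, numpy as np
def K(n):
    c=get_calibration(n); return c,np.array([[c['fx'],0,c['cx']],[0,c['fy'],c['cy']],[0,0,1.]]),np.array([c['k1'],0,0,0.])
def px2w(n,uv,z):
    c,k,d=K(n); p=cv2.undistortPoints(np.array([[uv]],float),k,d)[0,0]
    r=c['R'].T@np.array([p[0],p[1],1]); o=-c['R'].T@c['t']; return o+r*(z-o[2])/r[2]
def w2px(n,X):
    c,k,d=K(n); return cv2.projectPoints(np.array(X,float).reshape(-1,1,3),cv2.Rodrigues(c['R'])[0],c['t'],k,d)[0][:,0]
def crop(n,name,u0,v0,w,h,s):
    im=camera(n)[v0:v0+h,u0:u0+w,::-1]
    cv2.imwrite(f'pics/{name}.png',cv2.resize(im,None,fx=s,fy=s,interpolation=cv2.INTER_CUBIC))
E
python3 -c "
from h import *
crop('top','crop1',198,142,156,120,5)"
```

```text
(no output)
```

View pics/crop1.png

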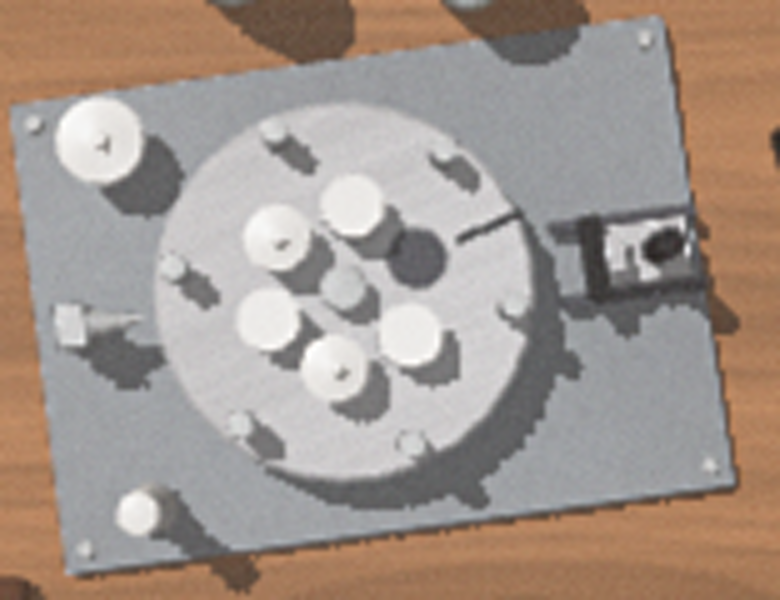

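The crop shows, in crop pixels, the mark's end at (520,214), the pointer tip at (143,320), the hub top at (346,283) and the post top at (662,243). The plate corners are at (10,105), (660,17), (735,487) and (68,573), and the pegs are visible. I'll fit the pose to these.

```bash
cat > fit.py <<'E'
from h import *
from scipy.optimize import least_squares
f=lambda x,y:((x+.5)/5-.5+198,(y+.5)/5-.5+142)
pegs=[(272,130),(441,153),(513,303),(412,440),(238,422),(172,263)]
pl=[(10,105),(660,17),(735,487),(68,573)]
W=lambda p,z:px2w('top',f(*p),z)[:2]
A=np.array([W(p,.012) for p in pl]); Ac=np.array([[.15,.195],[.15,-.225],[-.15,-.225],[-.15,.195]])
P=np.array([W(p,.091) for p in pegs]); hub=W((346,283),.078);tip=W((143,320),.056);post=W((662,243),.097);mark=W((520,214),.058);dc=W((343,291),.058)
print('pegs',P.round(3),'hub',hub,'disc',dc,'tip',tip,'post',post,'mark',mark)
R=lambda a:np.array([[np.cos(a),-np.sin(a)],[np.sin(a),np.cos(a)]])
def res(q):
    x,y,a,th=q;c=np.array([x,y]);T=lambda l:c+np.array(l)@R(a).T
    r=[T(Ac)-A,T([[0,.122]])-tip,T([[0,-.191]])-post,c[None]-hub,c[None]-dc]
    b=a+np.pi/2+th
    r.append(c+.113*np.array([[np.cos(b),np.sin(b)]])-mark)
    t=b+np.deg2rad(30-60*np.arange(6)) # clockwise from nearest
    M=c+.1*np.c_[np.cos(t),np.sin(t)]
    d=np.linalg.norm(M[:,None]-P[None],axis=2).argmin(1)
    r.append(M-P[d]); return np.concatenate(r).ravel()
s=least_squares(res,[hub[0],hub[1],.1,np.pi])
print('x y yaw theta',s.x,'theta deg',np.rad2deg(s.x[3])); print((s.fun.reshape(-1,2)*1000).round(1).tolist())
E
python3 fit.py
```

```text
pegs [[ 0.637  0.052]
 [ 0.621 -0.046]
 [ 0.532 -0.085]
 [ 0.454 -0.025]
 [ 0.466  0.075]
 [ 0.559  0.112]] hub [0.54658562 0.0109982 ] disc [0.54338625 0.01286105] tip [0.52861778 0.13370761] post [ 0.56426718 -0.17178619] mark [ 0.58747647 -0.09448697]
x y yaw theta [0.54415459 0.01323303 0.11277898 3.41651602] theta deg 195.75194850344027
[[1.2, 1.9], [2.2, -1.9], [0.5, -0.2], [-1.4, 2.4], [1.8, 0.8], [1.4, -4.8], [-2.4, 2.2], [0.8, 0.4], [-0.6, 3.1], [2.6, -1.9], [-1.2, -0.3], [-2.3, 0.5], [-1.1, -0.8], [-1.8, 0.0], [0.2, -1.4]]
```

Pose fit: axle (0.544, 0.013), yaw 6.5°, carousel at 195.8°, residuals of a few mm. So I need about +164°. I'll cage the peg at world angle 142° loosely between the jaws, with the jaws tangential, and carry it round the near side to about 306°.

```bash
cat > plan.py <<'E'
from h import *
from scipy.spatial.transform import Rotation as Ro
C=np.array([.544,.0132])
def rows(ts,grip,dec=3):
    o=readout.get_obs(); p=o['eef_pos']; R0=Ro.from_quat(o['tool_rot'])
    print('now',p.round(4),'yang',np.rad2deg(np.arctan2(*R0.as_matrix()[[1,0],1])).round(1),'j',o['joint_pos'].round(2),'F',o['ft_force'].round(1),'g',o['grip_width'],'t',o['clock'])
    out=[]
    for x,y,z,a in ts:
        a=np.deg2rad(a);M=np.array([[-np.sin(a),np.cos(a),0],[np.cos(a),np.sin(a),0],[0,0,-1]]).T.copy()
        M=np.column_stack([[-np.sin(a),np.cos(a),0],[np.cos(a),np.sin(a),0],[0,0,-1]])
        d=R0.inv().apply(np.array([x,y,z])-p)*1000; v=(R0.inv()*Ro.from_matrix(M)).as_rotvec()
        out.append([d.round(0).tolist(),v.round(dec).tolist(),grip])
    print(str(out).replace(' ',''))
def polar(ph,r=.102,z=.14,off=0): # jaws tangential; off: tangential lead deg
    t=np.deg2rad(ph); return (*(C+r*np.array([np.cos(t),np.sin(t)])),z,ph-90)
E
sed -i '/\.T\.copy()/s/M=.*//' plan.py
python3 -c "
from plan import *
rows([polar(142.2,z=.2),polar(142.2,z=.14)],45)"
```

```text
now [0.167  0.4709 0.3032] yang 70.5 j [1.23 0.24 0.   1.34 0.   1.57] F [-0.4 -0.1  0.6] g 0.08535037700716315 t 0.15
[[[-411.0,-273.0,104.0],[-0.002,0.0,0.319],45],[[-411.0,-273.0,164.0],[-0.002,0.0,0.319],45]]
```

Request:
send_rows --moves '[[[-35,-23,5],[0,0,0.03],45],[[-70,-46,10],[0,0,0.06],45],[[-105,-70,15],[0,0,0.09],45],[[-140,-93,20],[0,0,0.12],45],[[-175,-116,30],[0,0,0.15],45],[[-210,-140,40],[0,0,0.18],45],[[-245,-163,50],[0,0,0.21],45],[[-280,-186,60],[0,0,0.24],45],[[-315,-209,70],[0,0,0.27],45],[[-350,-232,80],[0,0,0.3],45],[[-385,-256,90],[0,0,0.319],45],[[-411,-273,104],[0,0,0.319],45]]'

```text
clock: 1.15
eef_pos: [0.4611, 0.0785, 0.2021]
tool_rot: [0.325, 0.946, -0.0, 0.001]
ft_force: [0.0, 1.4, 0.6]
grip_width: 0.0447
```

```bash
python3 -c "
from plan import *
rows([polar(142.2,z=.2),polar(142.2,z=.14)],45)
crop('scene','s1',150,100,200,150,4)"
```

```text
now [0.4611 0.0785 0.2021] yang 52.1 j [ 0.17  0.25 -0.26  1.06 -0.    0.83] F [0.  1.4 0.6] g 0.04470866907468778 t 1.15
[[[-3.0,-1.0,2.0],[-0.0,0.002,-0.001],45],[[-3.0,-1.0,62.0],[-0.0,0.002,-0.001],45]]
```

View pics/s1.png

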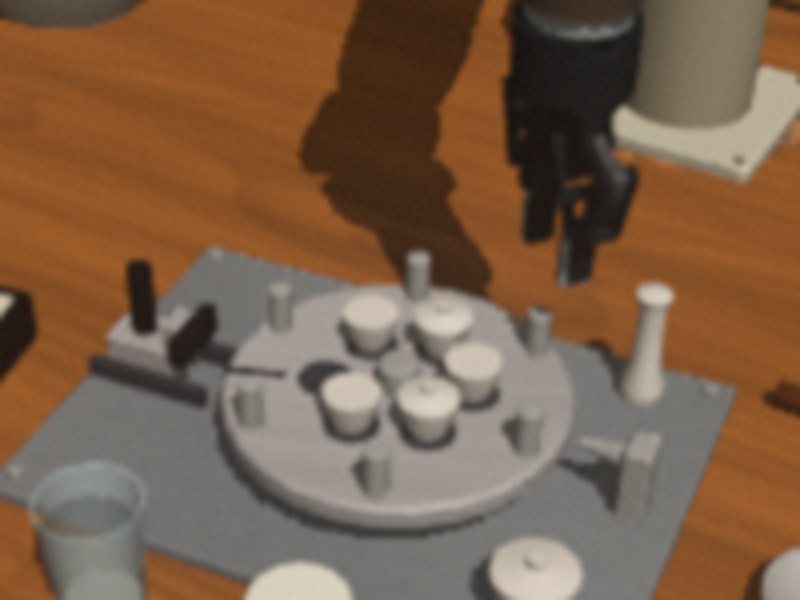

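The scene view shows the open gripper beyond the target peg, whose top is at crop (540,312). The pestle is at (655,295), clear. I'll check the fit against this second camera before descending.

```bash
python3 -c "
from plan import *
f=lambda x,y:((x+.5)/4-.5+150,(y+.5)/4-.5+100)
for n,uv,z,ph,r in [('peg142',(540,312),.091,142.2,.1),('peg202',(418,256),.091,202.2,.1),('peg262',(280,289),.091,262.2,.1),('peg82',(529,410),.091,82.2,.1),('peg22',(376,454),.091,22.2,.1),('post',(139,265),.097,276.5,.191),('tip',(579,439),.056,96.5,.122)]:
  t=np.deg2rad(ph);print(n,px2w('scene',f(*uv),z)[:2].round(4),(C+r*np.array([np.cos(t),np.sin(t)])).round(4))"
```

```text
peg142 [0.4643 0.073 ] [0.465  0.0745]
peg202 [ 0.4498 -0.0273] [ 0.4514 -0.0246]
peg262 [ 0.5312 -0.0869] [ 0.5304 -0.0859]
peg82 [0.5572 0.1108] [0.5576 0.1123]
peg22 [0.639  0.0516] [0.6366 0.051 ]
post [ 0.5641 -0.1784] [ 0.5656 -0.1766]
tip [0.5281 0.134 ] [0.5302 0.1344]
```

Both cameras agree within 3 mm, so I'll descend and narrow the cage.

Request:
send_rows --moves '[[[-3,-1,15],[0,0,0],45],[[-3,-1,30],[0,0,0],45],[[-3,-1,45],[0,0,0],45],[[-3,-1,56],[0,0,0],45],[[-3,-1,62],[0,0,0],45],[[-3,-1,62],[0,0,0],35],[[-3,-1,62],[0,0,0],26],[[-3,-1,62],[0,0,0],26],[[-3,-1,62],[0,0,0],26]]'

```text
clock: 1.95
eef_pos: [0.466, 0.0708, 0.1378]
tool_rot: [0.327, 0.945, -0.002, 0.002]
ft_force: [-0.3, 0.2, 0.6]
grip_width: 0.0259
```

```bash
python3 -c "
from plan import *
rows([polar(142.2+5*i) for i in range(1,13)],26,2)
crop('scene','s2',200,110,130,98,6)"
```

```text
now [0.466  0.0708 0.1378] yang 51.8 j [ 0.15  0.33 -0.34  0.9  -0.01  0.82] F [-0.3  0.2  0.6] g 0.02592103130347951 t 1.95
[[[5.0,-7.0,-2.0],[-0.0,0.01,-0.09],26],[[3.0,-15.0,-2.0],[-0.0,0.01,-0.18],26],[[1.0,-24.0,-2.0],[-0.0,0.01,-0.27],26],[[-1.0,-33.0,-2.0],[-0.0,0.01,-0.36],26],[[-5.0,-41.0,-2.0],[-0.0,0.0,-0.44],26],[[-9.0,-49.0,-2.0],[-0.0,0.0,-0.53],26],[[-14.0,-56.0,-2.0],[-0.0,0.0,-0.62],26],[[-19.0,-63.0,-2.0],[-0.01,0.0,-0.71],26],[[-25.0,-70.0,-2.0],[-0.01,0.0,-0.79],26],[[-32.0,-76.0,-2.0],[-0.01,0.0,-0.88],26],[[-39.0,-81.0,-2.0],[-0.01,0.0,-0.97],26],[[-46.0,-86.0,-2.0],[-0.01,0.0,-1.05],26]]
```

View pics/s2.png

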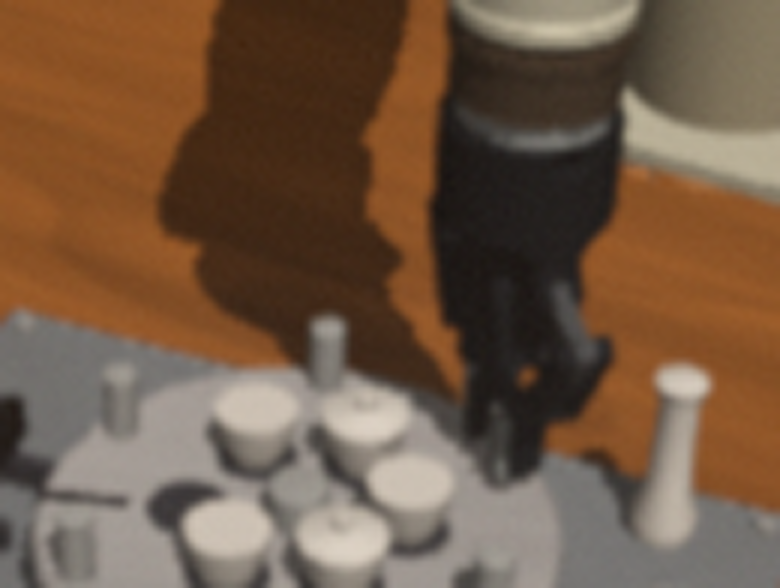

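The gripper is down around the peg, which shows between the fingers near (498,430). The crucible at (410,490) and the pestle at (683,380) are clear. I'll start the arc.

Request:
send_rows --moves '[[[5,-6,-2],[0,0,-0.09],26],[[4,-15,-2],[0,0,-0.18],26],[[2,-24,-2],[0,0,-0.27],26],[[0,-33,-2],[0,0,-0.36],26],[[-4,-41,-2],[0,0,-0.44],26],[[-8,-49,-2],[0,0,-0.53],26],[[-13,-56,-2],[0,0,-0.62],26],[[-18,-63,-2],[0,0,-0.71],26],[[-24,-70,-2],[0,0,-0.79],26],[[-31,-76,-2],[0,0,-0.88],26],[[-38,-82,-2],[0,0,-0.97],26],[[-46,-86,-2],[0,0,-1.05],26]]'

```text
clock: 3.0
eef_pos: [0.4485, -0.025, 0.1409]
tool_rot: [-0.193, 0.981, -0.002, 0.001]
ft_force: [-2.5, 2.1, 1.4]
grip_width: 0.0262
```

```bash
python3 -c "
from plan import *
rows([polar(202.2+5*i) for i in range(1,13)],26,2)
im=camera('top'); cv2.imwrite('pics/t2.png',cv2.resize(im[142:262,198:354,::-1],None,fx=5,fy=5,interpolation=cv2.INTER_CUBIC))"
```

```text
now [ 0.4485 -0.025   0.1409] yang 112.2 j [-0.05  0.29 -0.4   0.89 -0.   -0.44] F [-2.5  2.1  1.4] g 0.02617565686945005 t 3.0
[[[-1.0,-10.0,1.0],[-0.0,0.0,-0.09],26],[[-2.0,-18.0,1.0],[-0.0,-0.0,-0.17],26],[[-4.0,-27.0,1.0],[-0.0,-0.0,-0.26],26],[[-7.0,-36.0,1.0],[-0.0,-0.0,-0.35],26],[[-10.0,-44.0,1.0],[-0.0,-0.0,-0.44],26],[[-14.0,-52.0,1.0],[-0.0,-0.0,-0.52],26],[[-19.0,-59.0,1.0],[-0.0,-0.0,-0.61],26],[[-25.0,-66.0,1.0],[-0.0,-0.0,-0.7],26],[[-31.0,-73.0,1.0],[-0.0,-0.0,-0.78],26],[[-37.0,-79.0,1.0],[-0.0,-0.0,-0.87],26],[[-44.0,-84.0,1.0],[-0.0,-0.0,-0.96],26],[[-52.0,-89.0,1.0],[-0.0,-0.0,-1.05],26]]
```

View pics/t2.png

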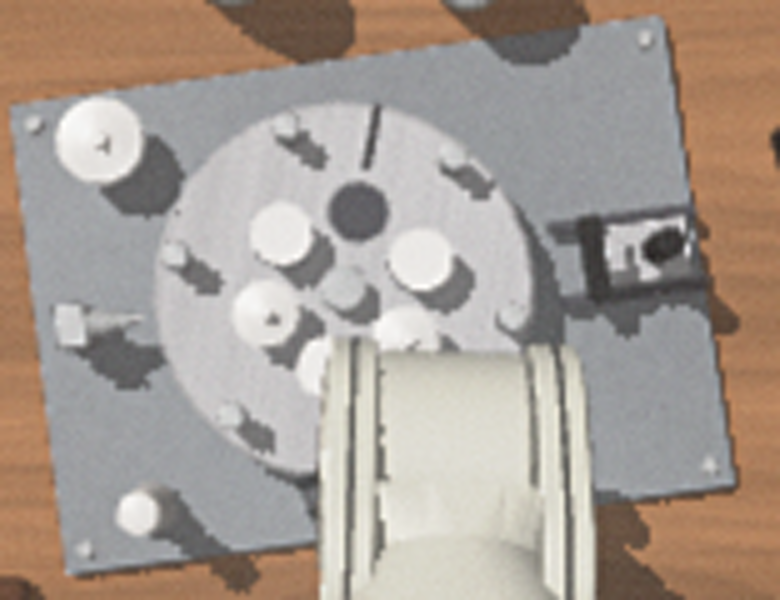

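The carousel has turned: the mark is now at the top (377,105), about 56° on, with everything else in place. I'll continue.

Request:
send_rows --moves '[[[-1,-9,1],[0,0,-0.09],26],[[-2,-18,1],[0,0,-0.17],26],[[-4,-27,1],[0,0,-0.26],26],[[-7,-36,1],[0,0,-0.35],26],[[-10,-44,1],[0,0,-0.44],26],[[-14,-52,1],[0,0,-0.52],26],[[-19,-59,1],[0,0,-0.61],26],[[-25,-66,1],[0,0,-0.7],26],[[-31,-73,1],[0,0,-0.78],26],[[-37,-79,1],[0,0,-0.87],26],[[-44,-84,1],[0,0,-0.96],26],[[-52,-89,1],[0,0,-1.05],26]]'

```text
clock: 4.05
eef_pos: [0.5304, -0.0887, 0.1404]
tool_rot: [-0.66, 0.751, -0.002, -0.002]
ft_force: [-1.5, 1.1, -0.5]
grip_width: 0.0258
```

```bash
python3 -c "
from plan import *
rows([polar(262.2+4*i) for i in range(1,11)],26,2)"
```

```text
now [ 0.5304 -0.0887  0.1404] yang 172.6 j [-0.16  0.44 -0.16  0.97 -0.01 -1.6 ] F [-1.5  1.1 -0.5] g 0.025838211212404434 t 4.05
[[[-1.0,-7.0,0.0],[-0.0,-0.01,-0.06],26],[[-2.0,-14.0,0.0],[-0.0,-0.01,-0.13],26],[[-3.0,-21.0,0.0],[-0.0,-0.01,-0.2],26],[[-5.0,-28.0,0.0],[-0.0,-0.01,-0.27],26],[[-7.0,-35.0,0.0],[-0.0,-0.01,-0.34],26],[[-9.0,-41.0,0.0],[-0.0,-0.01,-0.41],26],[[-12.0,-48.0,0.0],[0.0,-0.01,-0.48],26],[[-16.0,-54.0,0.0],[0.0,-0.01,-0.55],26],[[-20.0,-60.0,0.0],[0.0,-0.01,-0.62],26],[[-24.0,-65.0,0.0],[0.0,-0.01,-0.69],26]]
```

Request:
send_rows --moves '[[[-1,-7,0],[0,0,-0.06],26],[[-2,-14,0],[0,0,-0.13],26],[[-3,-21,0],[0,0,-0.2],26],[[-5,-28,0],[0,0,-0.27],26],[[-7,-35,0],[0,0,-0.34],26],[[-9,-41,0],[0,0,-0.41],26],[[-12,-48,0],[0,0,-0.48],26],[[-16,-54,0],[0,0,-0.55],26],[[-20,-60,0],[0,0,-0.62],26],[[-24,-65,0],[0,0,-0.69],26],[[-24,-65,0],[0,0,-0.69],26]]'

```text
clock: 4.97
eef_pos: [0.5988, -0.0727, 0.1406]
tool_rot: [0.875, -0.484, 0.002, 0.002]
ft_force: [0.3, 0.0, 0.3]
grip_width: 0.0258
```

```bash
python3 -c "
from plan import *
rows([polar(302.2+2*i) for i in range(1,4)],26,3)
im=camera('top'); cv2.imwrite('pics/t3.png',cv2.resize(im[142:262,198:354,::-1],None,fx=5,fy=5,interpolation=cv2.INTER_CUBIC))"
```

```text
now [ 0.5988 -0.0727  0.1406] yang -147.9 j [-0.12  0.55  0.03  1.05 -0.01 -2.25] F [0.3 0.  0.3] g 0.0258259177096206 t 4.9667
[[[-0.0,-3.0,1.0],[0.002,-0.006,-0.036],26],[[-0.0,-7.0,1.0],[0.002,-0.006,-0.071],26],[[-1.0,-10.0,1.0],[0.002,-0.006,-0.106],26]]
```

View pics/t3.png

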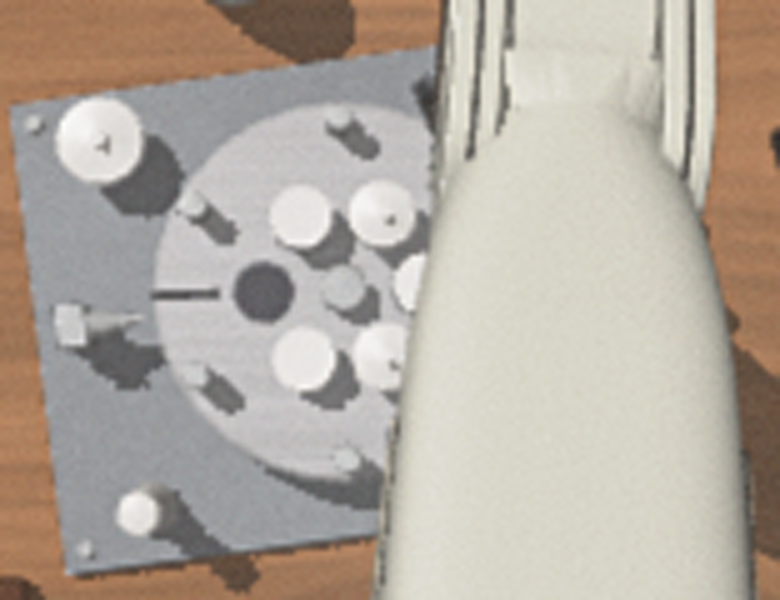

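The mark end is now at (153,295) and the pointer tip at (143,320), so it's nearly there. I'll compute the remaining angle.

```bash
cat > ang.py <<'E'
from h import *
im=cv2.cvtColor(camera('top'),cv2.COLOR_RGB2GRAY).astype(np.float32)
C=np.array([.5442,.0132])
def prof(r0,r1,z,a0,a1,sgn,C=C):
    a=np.deg2rad(np.arange(a0,a1,.1)); out=[]
    for r in np.arange(r0,r1,.003):
        uv=w2px('top',np.c_[C[0]+r*np.cos(a),C[1]+r*np.sin(a),np.full(a.size,z)]).astype(np.float32)
        out.append(cv2.remap(im,uv[:,:1],uv[:,1:],cv2.INTER_CUBIC)[:,0])
    m=sgn*np.mean(out,0); k=m.argmax(); w=np.clip(m-np.median(m)-.4*(m.max()-np.median(m)),0,None); w[abs(np.arange(a.size)-k)>60]=0
    return np.rad2deg((w*a).sum()/w.sum()), [np.rad2deg(a[(sgn*o).argmax()]).round(1) for o in out]
if __name__=='__main__':
    print('line',prof(.080,.112,.058,70,110,-1)); print('pointer',prof(.127,.152,.056,89,104,1))
E
python3 ang.py
python3 -c "
from h import *
f=lambda x,y:((x+.5)/5-.5+198,(y+.5)/5-.5+142)
C=np.array([.5442,.0132])
for n,p,z in [('mark',(153,295),.058),('in',(218,294),.058),('tip',(143,320),.056),('pp',(340,117),.091),('pp',(192,206),.091),('pp',(198,374),.091),('pp',(345,457),.091)]:
  w=px2w('top',f(*p),z)[:2]-C; print(n,np.rad2deg(np.arctan2(w[1],w[0])).round(1),np.hypot(*w).round(4))"
```

```text
line (np.float64(90.52619683556766), [np.float64(90.5), np.float64(90.5), np.float64(90.4), np.float64(90.4), np.float64(90.5), np.float64(90.7), np.float64(90.7), np.float64(90.6), np.float64(90.4), np.float64(90.5), np.float64(90.6)])
pointer (np.float64(95.94293310019937), [np.float64(96.1), np.float64(96.0), np.float64(96.1), np.float64(96.3), np.float64(96.1), np.float64(95.9), np.float64(95.5), np.float64(95.4), np.float64(95.5)])
mark 90.4 0.114
in 90.8 0.0748
tip 97.4 0.1215
pp -0.5 0.099
pp 60.8 0.0995
pp 120.4 0.0984
pp 179.7 0.0993
```

The line is at 90.5° and steady over all radii. The pointer is at about 96–97°, so I need about +6°. I'll creep on slowly.

```bash
python3 -c "
from plan import *
rows([polar(a) for a in (304,305,306,307,308,308.5)],26,3)"
```

```text
now [ 0.5982 -0.073   0.1406] yang -148.0 j [-0.12  0.55  0.03  1.05 -0.01 -2.25] F [-1.  -0.  -0.5] g 0.025946776728752913 t 5.0667
[[[0.0,-3.0,1.0],[0.002,-0.006,-0.035],26],[[0.0,-5.0,1.0],[0.002,-0.006,-0.053],26],[[-0.0,-7.0,1.0],[0.002,-0.006,-0.07],26],[[-0.0,-9.0,1.0],[0.002,-0.006,-0.087],26],[[-0.0,-10.0,1.0],[0.002,-0.006,-0.105],26],[[-0.0,-11.0,1.0],[0.002,-0.006,-0.114],26]]
```

Request:
send_rows --moves '[[[0,-2,0],[0,0,-0.02],26],[[0,-3,0],[0,0,-0.035],26],[[0,-4,0],[0,0,-0.045],26],[[0,-5,0],[0,0,-0.053],26],[[0,-6,0],[0,0,-0.062],26],[[0,-7,0],[0,0,-0.07],26],[[0,-8,0],[0,0,-0.08],26],[[0,-9,0],[0,0,-0.087],26],[[0,-10,0],[0,0,-0.1],26],[[0,-10.5,0],[0,0,-0.105],26],[[0,-10.5,0],[0,0,-0.105],26]]'

```text
clock: 5.98
eef_pos: [0.6072, -0.0673, 0.1405]
tool_rot: [0.899, -0.438, 0.002, 0.002]
ft_force: [-1.2, 0.0, 0.6]
grip_width: 0.0262
```

```bash
python3 ang.py; python3 -c "
from h import *
a=sum(camera('top').astype(np.float32) for _ in range(4))/4
np.save('a.npy',a)
cv2.imwrite('pics/t4.png',cv2.resize(a[180:225,202:262,::-1].astype(np.uint8),None,fx=13,fy=13,interpolation=cv2.INTER_CUBIC))"
```

```text
line (np.float64(95.6926740974825), [np.float64(95.9), np.float64(95.8), np.float64(95.7), np.float64(95.6), np.float64(95.8), np.float64(95.6), np.float64(95.7), np.float64(95.9), np.float64(95.9), np.float64(95.7), np.float64(95.7)])
pointer (np.float64(95.94733752008331), [np.float64(96.1), np.float64(96.0), np.float64(96.2), np.float64(96.1), np.float64(95.8), np.float64(95.8), np.float64(96.0), np.float64(95.8), np.float64(95.5)])
```

View pics/t4.png

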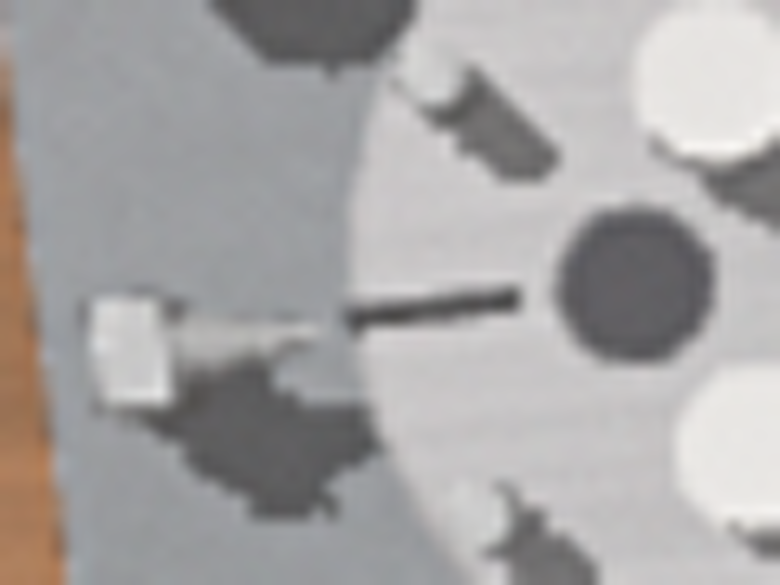

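The groove runs from (518,298) to (350,318) and the pointer tip is at about (318,331). Extended, the line passes about 8 px above the tip, roughly 0.8° short. I'll cross-check that with the plate and post.

```bash
python3 -c "
from plan import *
f=lambda x,y:((x+.5)/13-.5+202,(y+.5)/13-.5+180)
for n,p,z in [('in',(518,298),.058),('out',(350,318),.058),('tip',(318,331),.056),('conemid',(240,338),.056),('conebase',(178,346),.056),('post',(131,352),.068),('postLit',(131,331),.068)]:
  w=px2w('top',f(*p),z)[:2]-C; print(n,np.rad2deg(np.arctan2(w[1],w[0])).round(2),np.hypot(*w).round(4))
# plate edge lines: subpixel from gradient of long edges in the t0-like image
a=np.load('a.npy'); g=a[:,:,0]-a[:,:,2]  # wood is reddish
for nm,x,y0,y1 in (('farL -x side',-.15,.03,.18),('pointer end',None,-.13,.13)):
  pts=[]
  for s in np.linspace(y0,y1,40):
    t=np.linspace(-.02,.02,161); yaw=np.deg2rad(6.46)
    L=np.c_[x+t,np.full(161,s)] if x else np.c_[np.full(161,s),.195+t]
    Wd=C+L@np.array([[np.cos(yaw),np.sin(yaw)],[-np.sin(yaw),np.cos(yaw)]])
    uv=w2px('top',np.c_[Wd,np.full(161,.012)]).astype(np.float32)
    v=cv2.GaussianBlur(cv2.remap(g,uv[:,:1],uv[:,1:],cv2.INTER_LINEAR),(1,9),0)[:,0]
    pts.append((s,t[abs(np.diff(v)).argmax()]))
  pts=np.array(pts); k=abs(pts[:,1]-np.median(pts[:,1]))<.006; c=np.polyfit(pts[k,0],pts[k,1],1); print(nm,k.sum(),'offset mm',(np.median(pts[:,1])*1000).round(1),'slope deg',np.rad2deg(c[0]).round(2))
im=camera('scene'); cv2.imwrite('pics/s3.png',cv2.resize(im[175:235,235:325,::-1],None,fx=8,fy=8,interpolation=cv2.INTER_CUBIC))"
```

```text
in 95.39 0.0747
out 95.45 0.1139
tip 96.39 0.1218
conemid 96.07 0.14
conebase 96.07 0.1546
post 96.39 0.1638
postLit 94.7 0.1633
farL -x side 40 offset mm -3.4 slope deg 0.07
pointer end 40 offset mm -0.5 slope deg 0.15
```

View pics/s3.png

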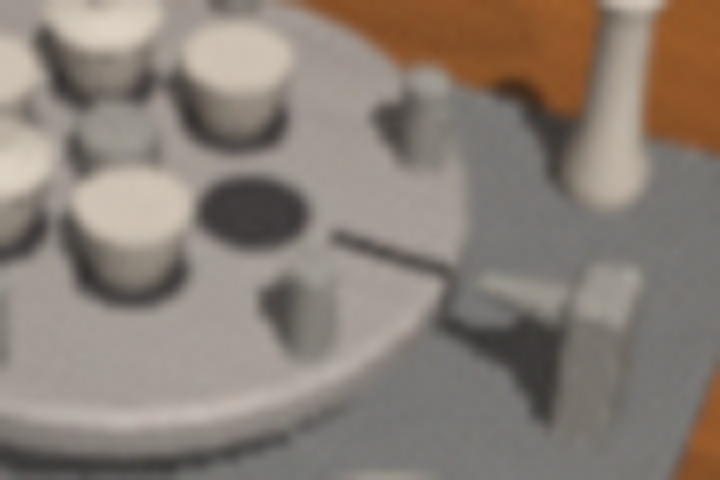

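The scene view agrees: the line at (335,237)–(450,272) almost meets the tip at (478,281). The top-view estimates put the station direction at 96.1–96.5° and the line at 95.5–95.7°. I'll add about 0.8°.

Request:
send_rows --moves '[[[0,-0.5,0],[0,0,-0.004],26],[[0,-0.8,0],[0,0,-0.008],26],[[0,-1.1,0],[0,0,-0.011],26],[[0,-1.4,0],[0,0,-0.014],26],[[0,-1.4,0],[0,0,-0.014],26],[[0,-1.4,0],[0,0,-0.014],26]]'

```text
clock: 6.78
eef_pos: [0.6084, -0.0666, 0.1406]
tool_rot: [0.902, -0.432, 0.002, 0.002]
ft_force: [-1.8, -1.2, -0.2]
grip_width: 0.0264
```

```bash
for i in 1 2 3; do python3 ang.py | cut -c1-40; done
```

```text
line (np.float64(96.43410413456915), [np
pointer (np.float64(95.97053470052612), 
line (np.float64(96.4418180470555), [np.
pointer (np.float64(95.96708293065171), 
line (np.float64(96.43772464919267), [np
pointer (np.float64(95.97529840062501),
```

The line reads 96.44°, at the pointer direction within about 0.2°. I'll open the cage, lift clear and close the fingers.

Request:
send_rows --moves '[[[0,0,0],[0,0,0],32],[[0,0,0],[0,0,0],40],[[0,0,0],[0,0,0],40],[[0,0,0],[0,0,0],40],[[0,0,-10],[0,0,0],40],[[0,0,-25],[0,0,0],40],[[0,0,-40],[0,0,0],40],[[0,0,-60],[0,0,0],40],[[0,0,-60],[0,0,0],8]]'

```text
clock: 7.68
eef_pos: [0.6106, -0.0665, 0.2059]
tool_rot: [0.902, -0.432, 0.006, 0.001]
ft_force: [0.5, 0.2, 1.1]
grip_width: 0.0296
```

```bash
python3 ang.py | cut -c1-40; python3 -c "
from plan import *
S=lambda r,z:(*(C+r*np.array([np.cos(np.deg2rad(276.46)),np.sin(np.deg2rad(276.46))])),z,186.46)
rows([S(.226,.2),S(.226,.136)],8)
print('adapter',px2w('top',(364.8,176.6),.042))"
```

```text
line (np.float64(96.4477325780142), [np.
pointer (np.float64(95.98355699288682), 
now [ 0.61   -0.0664  0.204 ] yang -141.2 j [-0.11  0.51  0.15  1.19 -0.01 -2.35] F [0.2 0.2 0.1] g 0.021782173110653693 t 7.7333
[[[87.0,122.0,5.0],[-0.005,-0.01,0.564],8],[[87.0,123.0,69.0],[-0.005,-0.01,0.564],8]]
adapter [ 0.60898919 -0.28939426  0.042     ]
```

Request:
send_rows --moves '[[[15,20,0],[0,0,0.09],8],[[29,41,0],[0,0,0.19],8],[[43,61,1],[0,0,0.28],8],[[58,82,3],[0,0,0.38],8],[[72,102,4],[0,0,0.47],8],[[87,122,5],[-0.005,-0.01,0.564],8],[[87,122,5],[-0.005,-0.01,0.564],8],[[87,122,20],[-0.005,-0.01,0.564],8],[[87,123,36],[-0.005,-0.01,0.564],8],[[87,123,52],[-0.005,-0.01,0.564],8],[[87,123,67],[-0.005,-0.01,0.564],8],[[87,123,67],[-0.005,-0.01,0.564],8]]'

```text
clock: 8.73
eef_pos: [0.567, -0.2106, 0.1336]
tool_rot: [0.746, -0.666, -0.004, 0.001]
ft_force: [-1.6, 0.8, -0.9]
grip_width: 0.0078
```

```bash
python3 -c "
from plan import *
S=lambda r,z:(*(C+r*np.array([np.cos(np.deg2rad(276.46)),np.sin(np.deg2rad(276.46))])),z,186.46)
rows([S(.215,.136),S(.205,.136),S(.19,.136),S(.18,.136),S(.175,.136)],8)
im=camera('scene'); cv2.imwrite('pics/s4.png',cv2.resize(im[120:220,140:270,::-1],None,fx=6,fy=6,interpolation=cv2.INTER_CUBIC))"
```

```text
now [ 0.567  -0.2106  0.1336] yang -173.5 j [-0.36  0.57  0.04  1.05  0.   -2.04] F [-1.6  0.8 -0.9] g 0.007791539632852709 t 8.7333
[[[-10.0,-2.0,-2.0],[0.006,0.004,0.001],8],[[-20.0,-2.0,-2.0],[0.006,0.004,0.001],8],[[-35.0,-2.0,-2.0],[0.006,0.004,0.001],8],[[-45.0,-2.0,-2.0],[0.006,0.004,0.001],8],[[-50.0,-2.0,-2.0],[0.006,0.004,0.001],8]]
```

View pics/s4.png

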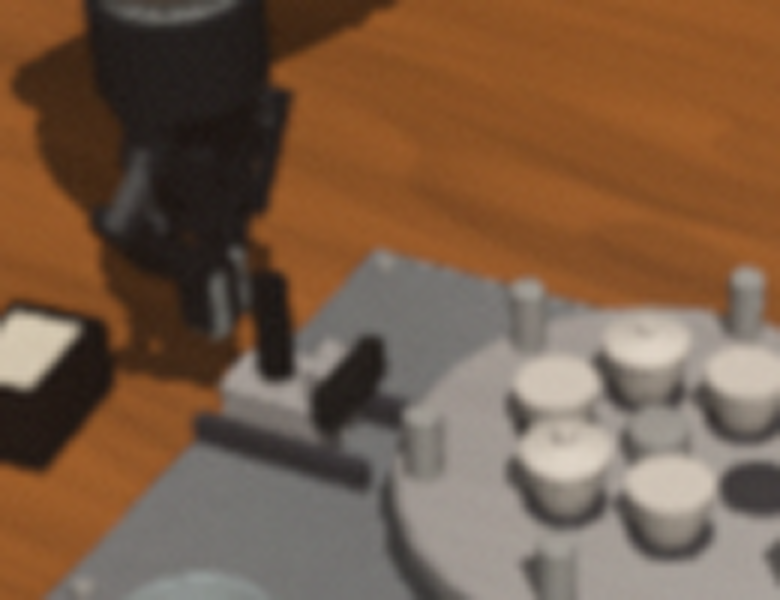

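The closed fingers (tips near (215,325)) stand just outside the post (270,320), above the slide block. I'll push along the station's +y.

Request:
send_rows --moves '[[[-4,-1,-1],[0,0,0],8],[[-8,-2,-2],[0,0,0],8],[[-12,-2,-2],[0,0,0],8],[[-16,-2,-2],[0,0,0],8],[[-20,-2,-2],[0,0,0],8],[[-24,-2,-2],[0,0,0],8],[[-28,-2,-2],[0,0,0],8],[[-32,-2,-2],[0,0,0],8],[[-35,-2,-2],[0,0,0],8],[[-37,-2,-2],[0,0,0],8]]'

```text
clock: 9.62
eef_pos: [0.5658, -0.1735, 0.1378]
tool_rot: [0.746, -0.666, -0.002, 0.001]
ft_force: [0.5, -3.9, 2.8]
grip_width: 0.0078
```

Request:
send_rows --moves '[[[-1,0,0],[0,0,0],8],[[-2,0,0],[0,0,0],8],[[-3,0,0],[0,0,0],8],[[-4,0,0],[0,0,0],8]]'

```text
clock: 9.95
eef_pos: [0.5653, -0.1696, 0.1378]
tool_rot: [0.746, -0.666, -0.002, 0.001]
ft_force: [0.9, -3.3, 1.3]
grip_width: 0.0079
```

Request:
send_rows --moves '[[[-1,0,0],[0,0,0],8],[[-2,0,0],[0,0,0],8],[[-3,0,0],[0,0,0],8],[[-4,0,0],[0,0,0],8]]'

```text
clock: 10.28
eef_pos: [0.565, -0.1665, 0.1379]
tool_rot: [0.746, -0.666, -0.001, 0.001]
ft_force: [0.7, -8.4, 1.8]
grip_width: 0.008
```

Request:
send_rows --moves '[[[-1,0,0],[0,0,0],8],[[-2,0,0],[0,0,0],8],[[-2.5,0,0],[0,0,0],8]]'

```text
clock: 10.53
eef_pos: [0.5649, -0.1661, 0.138]
tool_rot: [0.746, -0.666, 0.001, 0.003]
ft_force: [1.2, -10.1, 0.1]
grip_width: 0.008
```

The force has risen from 3–4 N to 10 N with almost no motion, so it looks to be at the end stop. One firmer push to confirm, then I'll retreat.

Request:
send_rows --moves '[[[-2,0,0],[0,0,0],8],[[-4,0,0],[0,0,0],8],[[-5,0,0],[0,0,0],8],[[-5,0,0],[0,0,0],8]]'

```text
clock: 10.87
eef_pos: [0.5648, -0.1654, 0.1381]
tool_rot: [0.744, -0.668, 0.004, 0.007]
ft_force: [1.2, -15.5, -1.0]
grip_width: 0.0081
```

Request:
send_rows --moves '[[[5,0,0],[0,0,0],8],[[15,0,0],[0,0,0],8],[[25,0,0],[0,0,0],8],[[30,0,-10],[0,0,0],8],[[30,0,-40],[0,0,0],8],[[30,0,-80],[0,0,0],8],[[50,0,-120],[0,0,0],8],[[90,0,-120],[0,0,0],8],[[130,0,-120],[0,0,0],8],[[160,20,-120],[0,0,0],8],[[180,40,-120],[0,0,0],8],[[180,40,-120],[0,0,0],8]]'

```text
clock: 11.87
eef_pos: [0.5417, -0.3514, 0.2613]
tool_rot: [0.742, -0.67, 0.004, 0.007]
ft_force: [-0.2, 1.0, -0.4]
grip_width: 0.0082
```

```bash
python3 ang.py | cut -c1-40; python3 -c "
from h import *
print(readout.get_obs()['joint_pos'].round(2),readout.get_obs()['clock'])
crop('top','t5',198,122,156,120,5)
crop('scene','s5',130,120,200,150,4)"
```

```text
line (np.float64(96.45897631678399), [np
pointer (np.float64(95.9887243729309), [
[-0.57  0.55  0.36  1.37 -0.01 -2.24] 11.9167
```

View pics/t5.png

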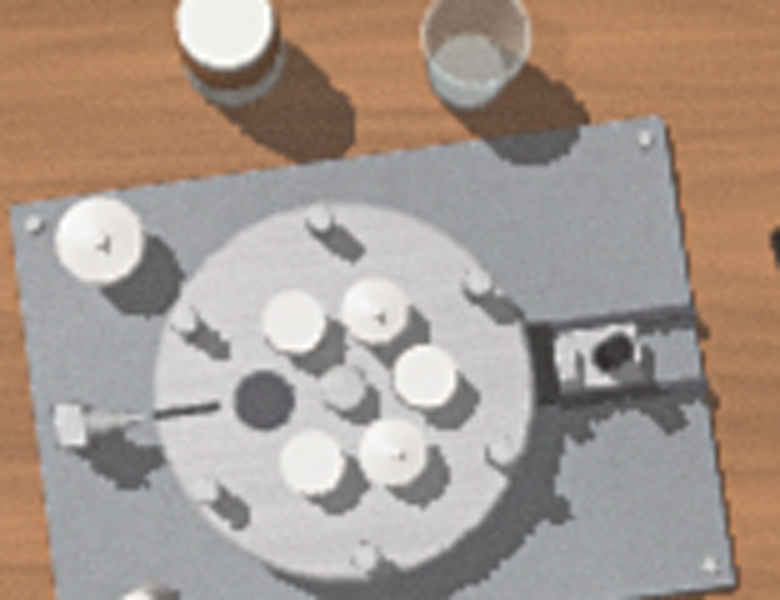

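View pics/s5.png

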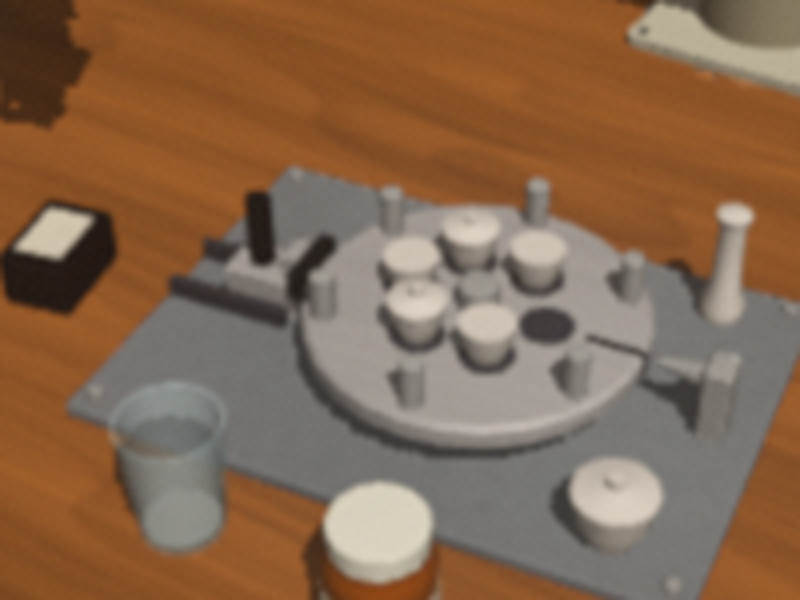

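In both views the shoe is against the rim. The post top moved from crop x≈662 to 612, about 30 mm, and the line meets the pointer tip at 96.46°, unchanged. I'm handing the job in.

```bash
python3 -c "
from workcell import order
print(order.job_done())"
```

```text
the job is handed in; nothing more can be done
None
```

The engraved line is at the pointer and the brake slide is fully home. I handed the job in at about 12 s on the robot's clock, with the arm raised clear of everything.

- **Carousel:** I held one rim peg loosely between the jaws and carried it about 165° counter-clockwise. I finished with small corrections, then opened the jaws and lifted away.
- **Line:** it last read 96.46°, and it did not change when the jaws opened or the brake was pushed. My estimates of the pointer direction ran from 96.0° to 96.5°. The brightness-based one read 96.0°, which I took to be biased by shading, so the line could be off by up to about 0.5°.
- **Brake:** I pushed the post with the nearly closed fingers from outside. The force rose from 3–4 N to 15 N with almost no further travel. In the last picture the post had moved about 30 mm and the shoe was at the disc's edge.
- **Other items:** nothing else looked moved in the last two pictures, and I saw no contact with the crucibles. Those pictures did not include the weigh dish or the spatula, but the arm passed well above them.

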